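Clear the soroban with one sweep along the beam

ROBOT

A 7-joint arm with a two-finger parallel gripper is mounted at the origin on the work surface. World frame = base frame: x ahead of the robot, y to its left, z up, the work surface at z = 0. Lengths are in m, angles in rad, forces in N, time in s.
With the tool pointing down it reaches from about 0.4 to 0.925 m from the base axis. Payload 5.6 kg.
Tool frame: the origin (TCP) lies midway between the tips of the shut fingers; the grasp point (between the pads) lies bot.hold_point_z behind it (bot.hold_point_z is the distance from the TCP to the grasp point, in m); z points along the fingers, y is the direction in which the jaws open and shut (so a half turn about z gives the same grasp; the last joint's range is limited). The gripper opens to 85 mm and grips with 20 to 120 N. Pads are 22 mm wide; open, the fingers measure 114 mm over their backs; the gripper's body (76 mm by 85 mm) begins 54 mm behind the grasp point. The pads swing forward as they close: fully open they stand 13 mm farther back than shut.
Start: joints at [-1.385, 0.468, -0.012, 1.603, 0.006, 1.071, -0.056], TCP at [0.147, 0.633, 0.231] pointing down, gripper open.
Joint ranges: [-2.53, 2.53], [-0.31, 2.02], [-1.57, 1.55], [0.28, 2.44], [-1.29, 4.43], [0.15, 1.84], [-2.92, 2.92]. Speed limits (rad/s): [2.57, 2.57, 3.14, 3.14, 3.14, 3.14, 3.14].

INTERFACE

Orientations are given as [roll, pitch, yaw] about the fixed x, y, z axes, in that order (R = Rz(yaw) Ry(pitch) Rx(roll)).
In Python, from cell import bot gives the robot as it stands.
- The arm moves only by the shell command python3 -m handwheel 'ROWS' [OPENING] [FORCE]. ROWS is JSON, a list that holds one entry, the list of rows, each a list of 4 numbers: the shift along the tool's x, y, z in mm, then the turn about the tool's z in units of 6 degrees (1.0 is 6 degrees). A call has 1 to 10 rows; each row shifts and turns the commanded pose from where the row before left it, along the tool's axes as they then stand; what a row does not reach is not made up. A row lasts 1/12 s, in which the tool goes at most 41.7 mm and 7.16 degrees, less where a joint would pass 70% of its speed; a pose out of reach is approached as far as the arm can. A call is refused whole if a number of a shift passes 41.7 or a number of a turn 1, either way. A call with a gripper value outside its range is refused whole. OPENING is the closure, from 0 (fully open) to 1 (shut), set as the call begins (- or left out, the last holds). The fingers move at their own pace and stop on an object; FORCE is the grip in N (left out, the last holds). Time passes only in rows, so rows that do not move let the fingers close. It gives the time, the measured TCP pose, the force and the opening at its end, in the units of the state.
- bot.get_obs(): the state, without advancing time (a new reading comes with each control period).
- bot.camera(name): name is "scene" or "top" or "wrist"; returns (picture, depth): 420x560x3 uint8, blue, green, red; 420x560 float32, m along the optical axis (not along the pixel's ray), 0 where there is no reading.
- bot.get_calibration(name): a dict with "camera_matrix" (3x3 intrinsics, pixels), "extrinsics" (4x4, takes a point from world to camera coordinates). Camera axes: x right, y down, z forward; pixel columns grow to the right and rows downward; lengths in m; the calibration is good to about 2 mm. The wrist camera is an equidistant fisheye: a pixel r from the principal point sees the ray r / f radians off the axis. A picture is of the moment at which its call begins: read the wrist's pose just before it. get_calibration takes no time and is no camera call; for the wrist camera it gives the pose at the moment of the call.
- bot.job_done(): hands the job in, once; it reports no verdict.
The state is a dict: "time_s": time; "qpos": joint angles; "joint_velocities": joint speeds; "effort": joint torques, N m; "ee_pos": TCP position; "eef_rot": TCP orientation; "ft_force": force on the tool from outside, world axes, zero at the start; "wrist_torque": the same for the moment, N m; "finger_gap": opening from 0.0 (shut) to 1.0 (fully open).
Only numpy, scipy, OpenCV 4.12 (cv2) and the standard library are available. Lean on these libraries where they do the work, as an engineer would, in place of code of your own. Each camera call takes 0.05 s, during which the arm holds its last target.

TASK

The soroban on the table has been tipped so that all its beads dropped towards the robot; finish clearing it by running the shut fingertips lightly along the beam in one low sweep from its left end to its right end, so that every upper bead is pushed all the way up against the far top rail. Leave the lower beads down where they are, do not lift off between the first bead and the last, do not lift the soroban, shove it along or lean on it, and do not disturb anything else on the table.

Things in the scene. Friction and masses are not known exactly. Their poses are not given: they have to be found in the camera images.
- soroban: Bead abacus, black frame, 9 steel rods, loose on rubber feet, 0.9 kg, 130 mm deep, 236 wide; rails and beam 15 mm high. Origin: centre of underside; x along the rods from near rail (robot side) to far top rail, y left, z up. Along x (mm): near rail -65 to -55, lower beads to +9, gap, beam +19 to +29, upper bead space +29 to +55, top rail to +65. Rods at y = +96 to -96, every 24, axes 13 mm up
- up1 (a joint): upper amber bead of rod 1 from the left (y = +96 mm): its travel in m along soroban x; 0 on the beam (bead fills x = +29 to +45 mm), 0.010 against the top rail. Each bead: a double cone on its rod, 16 mm thick along x, 22 across at the ridge in its middle, 9 at its ends; top 24 mm up, 9 above the beam
- up2 (a joint): upper amber bead of rod 2 from the left (y = +72 mm): its travel in m along soroban x; 0 on the beam (bead fills x = +29 to +45 mm), 0.010 against the top rail. Beads slide only along x (friction 0.25 N) and stay where left. Beads of next rods are 2 mm apart at their ridges
- up3 (a joint): upper amber bead of rod 3 from the left (y = +48 mm): its travel in m along soroban x; 0 on the beam (bead fills x = +29 to +45 mm), 0.010 against the top rail. A broad finger face drawn along just above the beam, slanting 30 to 40 degrees (leading end over the beam, trailing end nearer the top rail), pushes the beads aside in turn; a corner meeting a bead beyond its ridge jams
- up4 (a joint): upper amber bead of rod 4 from the left (y = +24 mm): its travel in m along soroban x; 0 on the beam (bead fills x = +29 to +45 mm), 0.010 against the top rail
- up5 (a joint): upper amber bead of rod 5 from the left (y = +0 mm): its travel in m along soroban x; 0 on the beam (bead fills x = +29 to +45 mm), 0.010 against the top rail
- up6 (a joint): upper amber bead of rod 6 from the left (y = -24 mm): its travel in m along soroban x; 0 on the beam (bead fills x = +29 to +45 mm), 0.010 against the top rail
- up7 (a joint): upper amber bead of rod 7 from the left (y = -48 mm): its travel in m along soroban x; 0 on the beam (bead fills x = +29 to +45 mm), 0.010 against the top rail
- up8 (a joint): upper amber bead of rod 8 from the left (y = -72 mm): its travel in m along soroban x; 0 on the beam (bead fills x = +29 to +45 mm), 0.010 against the top rail
- up9 (a joint): upper amber bead of rod 9 from the left (y = -96 mm): its travel in m along soroban x; 0 on the beam (bead fills x = +29 to +45 mm), 0.010 against the top rail
- low1 (a joint): lower brown bead nearest the beam on rod 1 from the left (y = +96 mm): its travel in m along soroban x; 0 down (upper end at x = +9 mm), 0.010 up against the beam. Behind it three more lower beads fill the rod down to the near rail; same shape as the upper beads
- low2 (a joint): lower brown bead nearest the beam on rod 2 from the left (y = +72 mm): its travel in m along soroban x; 0 down (upper end at x = +9 mm), 0.010 up against the beam
- low3 (a joint): lower brown bead nearest the beam on rod 3 from the left (y = +48 mm): its travel in m along soroban x; 0 down (upper end at x = +9 mm), 0.010 up against the beam
- low4 (a joint): lower brown bead nearest the beam on rod 4 from the left (y = +24 mm): its travel in m along soroban x; 0 down (upper end at x = +9 mm), 0.010 up against the beam
- low5 (a joint): lower brown bead nearest the beam on rod 5 from the left (y = +0 mm): its travel in m along soroban x; 0 down (upper end at x = +9 mm), 0.010 up against the beam
- low6 (a joint): lower brown bead nearest the beam on rod 6 from the left (y = -24 mm): its travel in m along soroban x; 0 down (upper end at x = +9 mm), 0.010 up against the beam
- low7 (a joint): lower brown bead nearest the beam on rod 7 from the left (y = -48 mm): its travel in m along soroban x; 0 down (upper end at x = +9 mm), 0.010 up against the beam
- low8 (a joint): lower brown bead nearest the beam on rod 8 from the left (y = -72 mm): its travel in m along soroban x; 0 down (upper end at x = +9 mm), 0.010 up against the beam
- low9 (a joint): lower brown bead nearest the beam on rod 9 from the left (y = -96 mm): its travel in m along soroban x; 0 down (upper end at x = +9 mm), 0.010 up against the beam
- remote: grey plastic television remote with rubber buttons, 48 x 165 x 20 mm, long axis y; lies beyond the soroban's top rail. Loose; origin: centre of its underside
- candy_dish: empty green-tinted glass candy dish, 120 mm across the rim, 42 mm high. Loose; origin: centre of its underside
- coaster: round blue ceramic coaster, 96 mm across, 8 mm thick; left of the soroban. Loose; origin: centre of its underside
- puzzle_box: wooden puzzle box with a sliding panel on top, 75 x 110 x 57 mm, long axis y. Loose; origin: centre of its underside
- bell: chrome desk bell on a black foot with a press button on top, 80 mm across, 59 mm high; right of the soroban. Loose; origin: centre of its underside

How it is judged:
On the way, in this order (a step that is already met when the one before it is completed fails the run):
1. the leftmost upper bead is pushed more than half-way up (value of joint up1 above 0.005 m), for 0.05 s.
2. then the middle upper bead (value of joint up5 above 0.005 m), for 0.05 s.
3. then the rightmost upper bead (value of joint up9 above 0.005 m), for 0.05 s.
At the end, for the whole second after the job is handed in: All nine upper beads are up at the top rail (within 3 mm of touching it), all lower beads are still down (moved less than 4 mm), and the soroban lies at rest within 30 mm of where it was (value of joint each of up1, up2, up3, up4, up5, up6, up7, up8, up9 above 0.007 m and value of joint each of low1, low2, low3, low4, low5, low6, low7, low8, low9 below 0.004 m and distance of soroban from where it was at the start of the episode below 0.03 m and linear speed of soroban below 0.01 m/s).
It fails at once if the fingertips are lifted well away from the soroban (by some 6 cm) between the first upper bead and the last (value of joint up1 above 0.005 m and value of joint up9 below 0.005 m and z of the grasp point in the frame of soroban above 0.1 m).
It fails at once if a lower bead is moved 4 mm or more (value of joint any of low1, low2, low3, low4, low5, low6, low7, low8, low9 above 0.004 m).
It fails at once if the soroban is lifted, tipped or shoved more than 30 mm (height (world z) of soroban above 0.008 m or angle between soroban's own z axis and vertical above 0.08 rad or distance of soroban from where it was at the start of the episode above 0.03 m).
It fails at once if the soroban is leaned on with more than 25 N (contact force between the fingers and soroban above 25 N).
It fails at once if another thing on the table is moved more than 15 mm, lifted or tipped (distance of any of remote, candy_dish, coaster, puzzle_box, bell from where it was at the start of the episode above 0.015 m or angle between any of remote, candy_dish, coaster, puzzle_box, bell's own z axis and vertical above 0.2 rad).
It also fails if it takes over 38 s, if anything falls off the work surface, if the arm or the gripper's body presses on something with over 40 N, if the wrist force passes 120 N, or if a joint passes its speed limit or range.

## Working session

There is one attempt and no reset: what is moved stays moved. The work goes in short steps, Python scripts to look and compute and a shell command to move; the robot and the scene stay as the last step left them, time stands still between calls to the robot, and variables do not carry over. Pictures are saved under pics/ and viewed, and the job is handed in when it is done.

```bash
ls; mkdir -p pics; python3 - <<'E'
from cell import bot
import cv2,numpy as np
o=bot.get_obs();print(o['time_s'],o['ee_pos'],o['eef_rot'],o['finger_gap'],bot.hold_point_z)
for n in('top','scene'):
    p,d=bot.camera(n);cv2.imwrite(f'pics/{n}0.png',p);np.savez(f'{n}0.npz',p=p,d=d,**bot.get_calibration(n))
    c=bot.get_calibration(n);print(n,c)
E
```

```text
pics
0.0 [0.1473842  0.63248713 0.2303184 ] [-3.13978269e+00  1.36929719e-04  2.91272440e+00] 0.9999782848940816 0.0187
top {'camera_matrix': array([[459.99441019,   0.        , 281.29402105],
       [  0.        , 459.99441019, 217.74569948],
       [  0.        ,   0.        ,   1.        ]]), 'extrinsics': array([[ 0.01811496, -0.99983085, -0.00318025,  0.0035322 ],
       [-0.99808435, -0.01789494, -0.05922335,  0.60419204],
       [ 0.05915642,  0.00424699, -0.99823969,  0.91029652],
       [ 0.        ,  0.        ,  0.        ,  1.        ]])}
scene {'camera_matrix': array([[441.76086657,   0.        , 274.50360268],
       [  0.        , 441.76086657, 208.48119039],
       [  0.        ,   0.        ,   1.        ]]), 'extrinsics': array([[-0.79146623,  0.6108244 ,  0.021789  ,  0.48705291],
       [ 0.38353338,  0.52408273, -0.76042056, -0.19757123],
       [-0.47590268, -0.59349038, -0.64906533,  1.31901252],
       [ 0.        ,  0.        ,  0.        ,  1.        ]])}
```

View pics/top0.png

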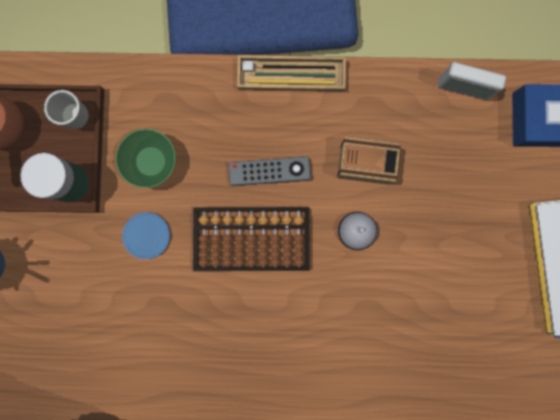

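View pics/scene0.png

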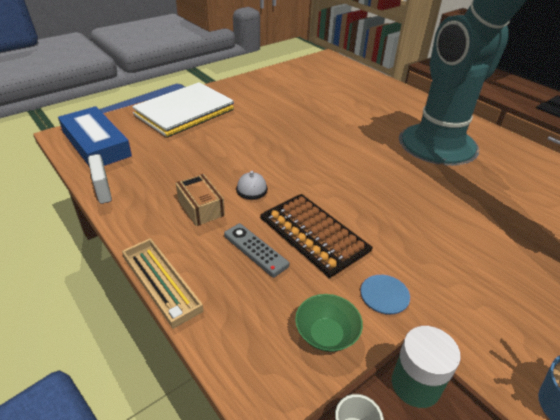

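The top view shows the soroban at about columns 193–310, rows 207–270. The beam is at about row 231, the coaster at (146,236), the bell at (358,231), and the remote at row 171. I'll measure a first estimate now.

```bash
cat > h.py <<'E'
import numpy as np,cv2
def cast(uv,K,T,z):
    uv=np.atleast_2d(np.asarray(uv,float)); R=T[:3,:3];t=T[:3,3]
    d=np.c_[(uv[:,0]-K[0,2])/K[0,0],(uv[:,1]-K[1,2])/K[1,1],np.ones(len(uv))]@R
    c=-R.T@t; s=(z-c[2])/d[:,2]; return c+d*s[:,None]
E
python3 - <<'E'
from h import *
f=np.load('top0.npz');p=f['p'];K=f['camera_matrix'];T=f['extrinsics']
m=(p.max(2)<50).astype(np.uint8);m[:195]=0;m[285:]=0;m[:,:180]=0;m[:,325:]=0
m=cv2.morphologyEx(m,cv2.MORPH_CLOSE,np.ones((9,9)))
cs,_=cv2.findContours(m,0,2);c=max(cs,key=cv2.contourArea)
print(cv2.boundingRect(c))
b=cv2.boxPoints(cv2.minAreaRect(c));w=cast(b,K,T,.013);print(b,w.round(4))
print('ctr',w.mean(0),[np.linalg.norm(w[i]-w[i-1]) for i in range(4)])
hsv=cv2.cvtColor(p,cv2.COLOR_BGR2HSV)
# others
for n,(u,v),z in(('coaster',(146,236),.008),('bell',(358,231),.03),('dish',(146,158),.04),('remote',(270,171),.02),('box',(370,161),.057)):
    print(n,cast((u,v),K,T,z).round(3))
E
```

```text
(195, 208, 114, 61)
[[195. 208.]
 [308. 208.]
 [308. 268.]
 [195. 268.]] [[ 0.621   0.1902  0.013 ]
 [ 0.6251 -0.0394  0.013 ]
 [ 0.5039 -0.0412  0.013 ]
 [ 0.4997  0.1866  0.013 ]]
ctr [0.56241986 0.07403129 0.013     ] [np.float64(0.12137531627749322), np.float64(0.22961281938603476), np.float64(0.12127372465045086), np.float64(0.2278466739089174)]
coaster [[0.562 0.289 0.008]]
bell [[ 0.58  -0.139  0.03 ]]
dish [[0.717 0.285 0.04 ]]
remote [[0.698 0.039 0.02 ]]
box [[ 0.715 -0.156  0.057]]
```

```bash
python3 -m handwheel '[[[-25.9,-22.6,0,0],[-25.9,-22.6,0,0],[-25.9,-22.6,0,0],[-25.9,-22.6,0,0],[-25.9,-22.6,0,0],[-25.9,-22.6,0,0],[-25.9,-22.6,0,0],[-25.9,-22.6,0,0],[-25.9,-22.6,0,0],[-25.9,-22.6,0,0]]]' 1 20
python3 -m handwheel '[[[-25.9,-22.6,0,0],[-25.9,-22.6,0,0],[-25.9,-22.6,0,0],[-25.9,-22.6,0,0],[-25.9,-22.6,0,0],[-25.9,-22.6,0,0],[-25.9,-22.6,0,0],[-25.9,-22.6,0,0],[0,0,0,0],[0,0,0,0]]]' 1 20
python3 - <<'E'
from cell import bot
import cv2,numpy as np
o=bot.get_obs();print(o['time_s'],o['ee_pos'],o['eef_rot'],o['finger_gap'],o['ft_force'])
for n in ('wrist','scene'):
    c=bot.get_calibration(n);p,d=bot.camera(n);cv2.imwrite(f'pics/{n}1.png',p);np.savez(f'{n}1.npz',p=p,d=d,**c)
    print(c)
E
```

```text
time_s: 0.93
ee_pos: [0.349, 0.3525, 0.2311]
eef_rot: [-3.141, -0.0, 2.913]
ft_force: [0.9, 0.3, 0.1]
finger_gap: -0.002
time_s: 1.77
ee_pos: [0.5098, 0.1289, 0.2309]
eef_rot: [-3.141, -0.0, 2.908]
ft_force: [0.0, -0.1, -0.5]
finger_gap: 0.006
1.7667 [0.50983233 0.12894718 0.23094495] [-3.14074257e+00 -2.00243187e-04  2.90811872e+00] 0.006197100563788796 [ 0.02651164 -0.12227063 -0.45222041]
{'camera_matrix': array([[325.1922621 ,   0.        , 282.76307403],
       [  0.        , 325.1922621 , 210.75567784],
       [  0.        ,   0.        ,   1.        ]]), 'extrinsics': array([[ 0.23081929,  0.97299553, -0.00146743, -0.24225615],
       [ 0.92933713, -0.2200152 ,  0.29652288, -0.48312852],
       [ 0.28819258, -0.06980694, -0.95502462,  0.24133223],
       [ 0.        ,  0.        ,  0.        ,  1.        ]])}
{'camera_matrix': array([[441.76086657,   0.        , 274.50360268],
       [  0.        , 441.76086657, 208.48119039],
       [  0.        ,   0.        ,   1.        ]]), 'extrinsics': array([[-0.79146623,  0.6108244 ,  0.021789  ,  0.48705291],
       [ 0.38353338,  0.52408273, -0.76042056, -0.19757123],
       [-0.47590268, -0.59349038, -0.64906533,  1.31901252],
       [ 0.        ,  0.        ,  0.        ,  1.        ]])}
```

View pics/wrist1.png

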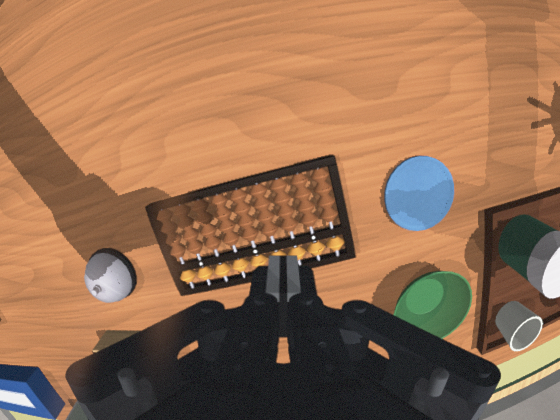

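View pics/scene1.png

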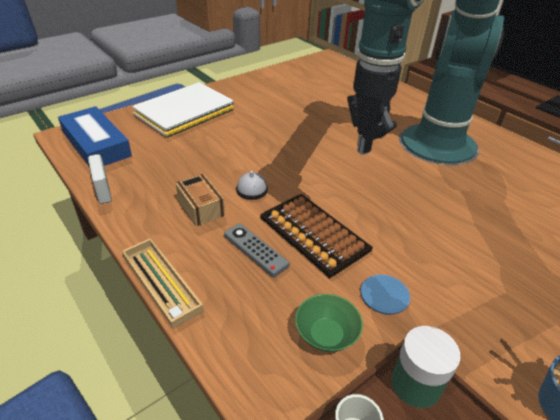

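```bash
cat >> h.py <<'E'
def fcast(uv,K,T,z):
    uv=np.atleast_2d(np.asarray(uv,float)); R=T[:3,:3];t=T[:3,3]
    a=(uv-K[:2,2])/K[0,0]; r=np.linalg.norm(a,axis=1); s=np.where(r>1e-9,np.sin(r)/np.maximum(r,1e-9),1)
    d=np.c_[a*s[:,None],np.cos(r)]@R; c=-R.T@t; k=(z-c[2])/d[:,2]; return c+d*k[:,None]
def fpts(d,K,T):
    v,u=np.indices(d.shape); a=np.stack([(u-K[0,2])/K[0,0],(v-K[1,2])/K[1,1]],-1); r=np.linalg.norm(a,axis=-1)
    s=np.sin(r)/np.maximum(r,1e-9); D=np.concatenate([a*s[...,None],np.cos(r)[...,None]],-1)
    P=D/D[...,2:]*d[...,None]; return (P-T[:3,3])@T[:3,:3]
E
python3 - <<'E'
from h import *
from scipy.spatial.transform import Rotation as Ro
f=np.load('wrist1.npz');p=f['p'];d=f['d'];K=f['camera_matrix'];T=f['extrinsics']
print('cam',-T[:3,:3].T@T[:3,3])
ee=np.array([.50983,.12895,.23094]);R=Ro.from_euler('xyz',[-3.14074,-.0002,2.90812]).as_matrix()
Q=(fpts(d,K,T)-ee)@R
np.set_printoptions(suppress=True,precision=1,linewidth=200)
for v in (250,256,262,270,280,290,300,310,320):
    print(v,[tuple((Q[v,u]*1000).round(0).astype(int)) for u in range(258,310,4)])
cv2.imwrite('pics/tip.png',cv2.resize(p[230:350,210:360],None,fx=5,fy=5,interpolation=cv2.INTER_CUBIC))
E
```

```text
cam [0.43535651 0.14626519 0.37338139]
250 [(np.int64(-85), np.int64(-31), np.int64(217)), (np.int64(-85), np.int64(-26), np.int64(216)), (np.int64(-85), np.int64(-21), np.int64(217)), (np.int64(-84), np.int64(-16), np.int64(215)), (np.int64(-85), np.int64(-11), np.int64(217)), (np.int64(-86), np.int64(-6), np.int64(220)), (np.int64(-92), np.int64(-2), np.int64(232)), (np.int64(-91), np.int64(3), np.int64(231)), (np.int64(-84), np.int64(8), np.int64(216)), (np.int64(-83), np.int64(13), np.int64(213)), (np.int64(-82), np.int64(17), np.int64(211)), (np.int64(76), np.int64(-1), np.int64(-142)), (np.int64(-92), np.int64(29), np.int64(232))]
256 [(np.int64(-91), np.int64(-31), np.int64(213)), (np.int64(-93), np.int64(-26), np.int64(216)), (np.int64(-99), np.int64(-22), np.int64(231)), (np.int64(11), np.int64(-7), np.int64(-4)), (np.int64(12), np.int64(-5), np.int64(-5)), (np.int64(12), np.int64(-3), np.int64(-5)), (np.int64(11), np.int64(-1), np.int64(-4)), (np.int64(12), np.int64(1), np.int64(-5)), (np.int64(11), np.int64(3), np.int64(-4)), (np.int64(11), np.int64(5), np.int64(-4)), (np.
[... 3520 characters left out ...]
, np.int64(5), np.int64(-51)), (np.int64(13), np.int64(6), np.int64(-50)), (np.int64(13), np.int64(7), np.int64(-50))]
320 [(np.int64(12), np.int64(-9), np.int64(-56)), (np.int64(13), np.int64(-7), np.int64(-57)), (np.int64(12), np.int64(-6), np.int64(-56)), (np.int64(12), np.int64(-5), np.int64(-55)), (np.int64(12), np.int64(-3), np.int64(-56)), (np.int64(4), np.int64(-2), np.int64(-44)), (np.int64(-1), np.int64(-1), np.int64(-38)), (np.int64(-2), np.int64(1), np.int64(-37)), (np.int64(9), np.int64(2), np.int64(-51)), (np.int64(13), np.int64(3), np.int64(-57)), (np.int64(12), np.int64(4), np.int64(-56)), (np.int64(13), np.int64(6), np.int64(-56)), (np.int64(13), np.int64(7), np.int64(-57))]
```

View pics/tip.png

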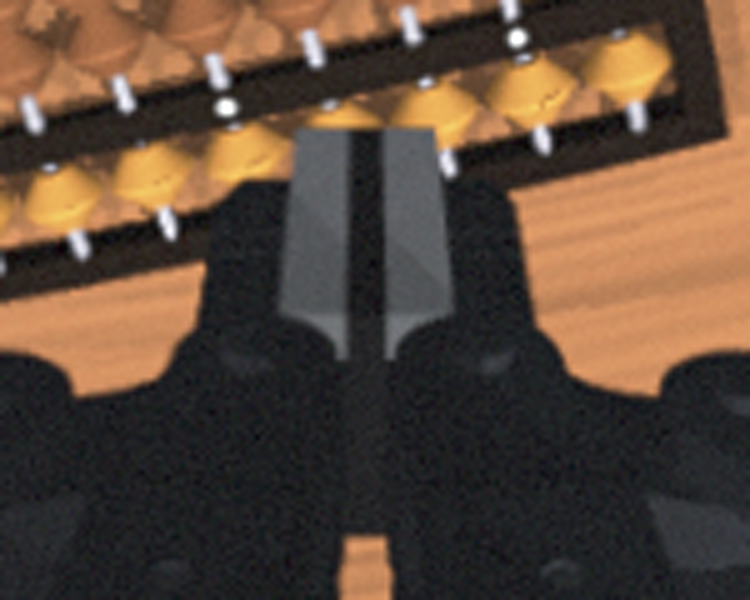

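```bash
python3 - <<'E'
from cell import bot
from h import *
print(bot.get_obs()['qpos'])
f=np.load('wrist1.npz');p=f['p'];K=f['camera_matrix'];T=f['extrinsics']
from scipy.spatial.transform import Rotation as Ro
ee=np.array([.50983,.12895,.23094]);R=Ro.from_euler('xyz',[-3.14074,-.0002,2.90812]).as_matrix()
# tip edge px: intersect with plane z = tip (0.231) 
for uv in((269.4,255.8),(297.4,255.8),(280,255.8),(287,255.8),(266,293),(300,293)):
    # plane tool x=11 : step via z search
    for z in np.arange(ee[2]-.01,ee[2]+.06,.0005):
        q=((fcast(uv,K,T,z)-ee)@R)[0]
        if q[0]>=.011: break
    print(uv,(q*1000).round(1))
for uv in((334,156),(355,255),(183,293),(147,207)): print(fcast(uv,K,T,.015).round(4))
E
```

```text
[-0.56306722  0.25728068  0.2904282   1.92294519 -0.08878772  0.97453639
  1.11096616]
(269.4, 255.8) [11.1 -6.8 -3.5]
(297.4, 255.8) [11.1  6.3 -3.5]
(280, 255.8) [11.1 -1.9 -3.5]
(287, 255.8) [11.1  1.4 -3.5]
(266, 293) [ 11.2  -6.9 -37. ]
(300, 293) [ 11.2   6.  -37. ]
[[0.4945 0.1904 0.015 ]]
[[0.6196 0.1936 0.015 ]]
[[ 0.6244 -0.0355  0.015 ]]
[[ 0.5006 -0.0403  0.015 ]]
```

```bash
python3 -m handwheel '[[[0,0,0,1],[0,0,0,1],[0,0,0,1],[0,0,0,1],[0,0,0,1],[0,0,0,1],[0,0,0,1],[0,0,0,1],[0,0,0,1],[0,0,0,1]]]' 1 20
python3 -m handwheel '[[[0,0,0,1],[0,0,0,1],[0,0,0,1],[0,0,0,1],[0,0,0,1],[0,0,0,1],[0,0,0,1],[0,0,0,1],[0,0,0,0.4],[0,0,0,0]]]' 1 20
python3 -m handwheel '[[[-32.7,12.3,0,0],[-32.7,12.3,0,0],[-32.7,12.3,0,0],[-32.7,12.3,0,0],[-32.7,12.3,0,0],[0,0,0,0],[0,0,0,0]]]' 1 20
python3 - <<'E'
from cell import bot
import cv2,numpy as np
o=bot.get_obs();print(o['qpos'])
for n in ('wrist',):
    c=bot.get_calibration(n);p,d=bot.camera(n);cv2.imwrite(f'pics/{n}2.png',p);np.savez(f'{n}2.npz',p=p,d=d,ee=o['ee_pos'],rot=o['eef_rot'],**c)
E
```

```text
time_s: 2.7
ee_pos: [0.5082, 0.133, 0.2311]
eef_rot: [-3.141, -0.001, 1.864]
ft_force: [0.4, 0.0, 0.7]
finger_gap: 0.004
time_s: 3.53
ee_pos: [0.5082, 0.1329, 0.2311]
eef_rot: [-3.141, 0.0, 0.988]
ft_force: [-1.0, 1.1, 0.5]
finger_gap: -0.007
time_s: 4.12
ee_pos: [0.4697, -0.0398, 0.2315]
eef_rot: [-3.141, -0.001, 0.985]
ft_force: [-0.1, 0.7, 0.3]
finger_gap: 0.001
[-0.62552375  0.17646512  0.72160498  2.0621092  -0.14429424  0.95109975
 -0.4135545 ]
```

View pics/wrist2.png

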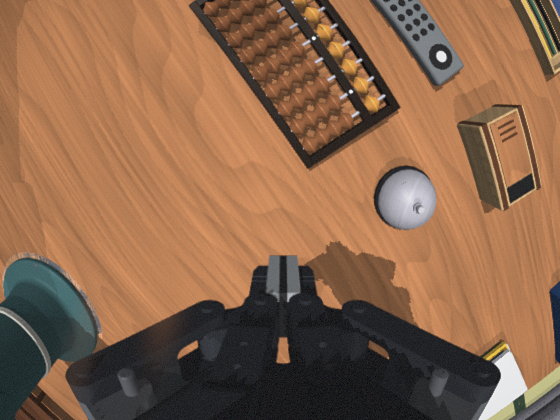

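The wrist view shows the soroban cut off at the top. Its near-right corner is at (310,165). I'll move along tool x so that all of it is in view.

```bash

python3 -m handwheel '[[[30,-20,0,0],[30,-20,0,0],[25,-10,0,0],[0,0,0,0],[0,0,0,0],[0,0,0,0]]]' 1 20
python3 - <<'E'
from cell import bot
import cv2,numpy as np
o=bot.get_obs();print(o['ee_pos'],o['eef_rot'],o['joint_velocities'].max() if hasattr(o['joint_velocities'],'max') else 0)
for n in ('wrist',):
    c=bot.get_calibration(n);p,d=bot.camera(n);cv2.imwrite(f'pics/{n}3.png',p);np.savez(f'{n}3.npz',p=p,d=d,ee=o['ee_pos'],rot=o['eef_rot'],**c)
E
```

```text
time_s: 4.67
ee_pos: [0.4752, 0.0602, 0.2311]
eef_rot: [-3.141, 0.001, 0.989]
ft_force: [0.1, -1.1, 0.8]
finger_gap: 0.005
[0.47522477 0.06019747 0.23106806] [-3.14144787e+00  6.57315003e-04  9.88720788e-01] 0.02168215860323547
```

View pics/wrist3.png

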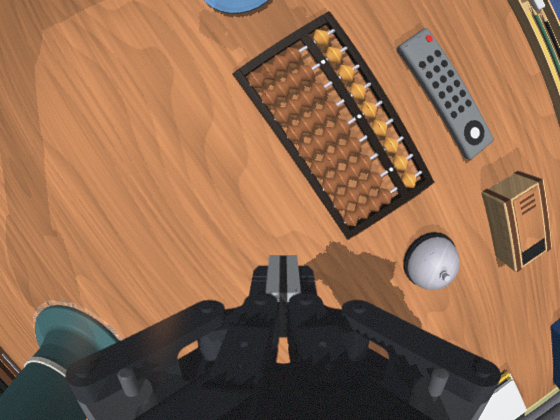

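The whole soroban is visible now, with corners near (330,13), (433,183), (348,238) and (235,73). I'll rectify it onto the z=15 mm plane and fit the frame.

```bash
cat >> h.py <<'E'
def ortho(p,K,T,z,x0,x1,y0,y1,s=.0005):
    xs=np.arange(x1,x0,-s);ys=np.arange(y1,y0,-s)
    Y,X=np.meshgrid(ys,xs);P=np.stack([X,Y,np.full_like(X,z)],-1)@T[:3,:3].T+T[:3,3]
    r=np.hypot(P[...,0],P[...,1]);th=np.arctan2(r,P[...,2])
    u=K[0,2]+K[0,0]*th*P[...,0]/r;v=K[1,2]+K[1,1]*th*P[...,1]/r
    return cv2.remap(p,u.astype(np.float32),v.astype(np.float32),cv2.INTER_CUBIC)
E
python3 - <<'E'
from h import *
f=np.load('wrist3.npz');p=f['p'];K=f['camera_matrix'];T=f['extrinsics']
o=ortho(p,K,T,.015,.48,.66,-.07,.22)
m=(o.max(2)<60).astype(np.uint8)*255
m=cv2.morphologyEx(m,cv2.MORPH_OPEN,np.ones((5,5)))
cs,_=cv2.findContours(m,0,2);c=max(cs,key=cv2.contourArea)
r=cv2.minAreaRect(cv2.convexHull(c));b=cv2.boxPoints(r)
cv2.drawContours(o,[b.astype(int)],0,(0,255,0),1)
print(r,'ctr',.66-r[0][1]*.0005,.22-r[0][0]*.0005)
cv2.imwrite('pics/ortho3.png',o)
# amber beads
hsv=cv2.cvtColor(ortho(p,K,T,.019,.48,.66,-.07,.22),cv2.COLOR_BGR2HSV)
a=cv2.inRange(hsv,(12,150,140),(30,255,255))
a=cv2.morphologyEx(a,cv2.MORPH_OPEN,np.ones((5,5)))
n,l,s,cc=cv2.connectedComponentsWithStats(a)
for i in range(1,n):
    if s[i,4]>150: print(s[i,2:],.66-cc[i,1]*.0005,.22-cc[i,0]*.0005)
E
```

```text
((290.92950439453125, 197.6541290283203), (254.30157470703125, 467.0123596191406), 88.7939453125) ctr 0.5611729354858399 0.07453524780273438
[ 42  33 943] 0.6000381760339343 0.029373276776246016
[ 42  33 950] 0.5999494736842106 0.005682105263157877
[ 42  31 948] 0.5993971518987342 -0.018245253164556968
[ 40  31 872] 0.5984053899082569 0.12415768348623853
[ 39  31 876] 0.5985022831050228 0.10041324200913242
[ 42  32 916] 0.5984486899563319 0.07669213973799124
[ 41  32 911] 0.5982140504939627 0.05299176728869376
[ 38  31 851] 0.5971028202115158 0.17171856639247945
[ 39  31 860] 0.597646511627907 0.14803779069767442
```

View pics/ortho3.png

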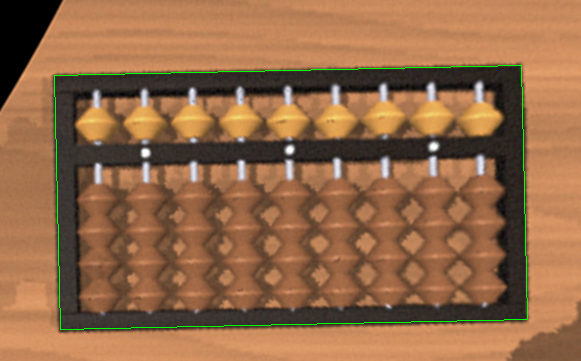

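```bash

python3 -m handwheel '[[[36.3,2.4,0,0],[36.3,2.4,0,0],[36.3,2.4,0,0],[36.3,2.4,0,0],[36.3,2.4,0,0],[0,0,36,0],[0,0,36,0],[0,0,36,0],[0,0,36,0],[0,0,20,0]]]' 1 20
python3 -m handwheel '[[[0,0,0,0],[0,0,0,0],[0,0,0,0]]]' 1 20
python3 - <<'E'
from cell import bot
import cv2,numpy as np
o=bot.get_obs();print(o['ee_pos'],o['eef_rot'],o['qpos'])
for n in ('wrist',):
    c=bot.get_calibration(n);p,d=bot.camera(n);cv2.imwrite(f'pics/{n}4.png',p);np.savez(f'{n}4.npz',p=p,d=d,ee=o['ee_pos'],rot=o['eef_rot'],**c)
E
```

```text
time_s: 5.55
ee_pos: [0.5836, 0.2022, 0.0632]
eef_rot: [-3.139, 0.005, 0.985]
ft_force: [-0.7, 1.0, -0.4]
finger_gap: 0.005
time_s: 5.8
ee_pos: [0.5871, 0.2036, 0.0689]
eef_rot: [3.14, -0.002, 0.985]
ft_force: [0.0, -0.0, 1.2]
finger_gap: 0.002
[0.58713248 0.20356129 0.06893296] [ 3.13981132e+00 -1.88203066e-03  9.84893110e-01] [-0.74057052  0.65739802  0.48158929  1.80995866 -0.41662159  0.77353887
 -0.6283487 ]
```

View pics/wrist4.png

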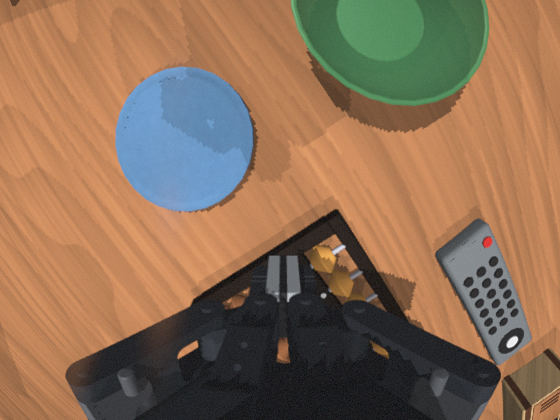

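```bash

python3 -m handwheel '[[[0,-1.3,20,0],[0,-1.3,15,0],[0,0,8,0],[0,0,0,0],[0,0,0,0],[0,0,0,0],[0,0,0,0]]]' 1 20
for i in 1 2 3; do python3 -m handwheel '[[[0,0,0,0],[0,0,0,0]]]' 1 20; done
```

```text
time_s: 6.43
ee_pos: [0.5845, 0.2057, 0.0256]
eef_rot: [3.14, -0.002, 0.986]
ft_force: [0.3, -0.4, -0.5]
finger_gap: -0.003
time_s: 6.6
ee_pos: [0.5839, 0.2056, 0.0249]
eef_rot: [3.141, -0.001, 0.986]
ft_force: [0.1, -0.2, -0.3]
finger_gap: 0.001
time_s: 6.77
ee_pos: [0.5836, 0.2055, 0.0245]
eef_rot: [3.141, -0.0, 0.986]
ft_force: [-0.1, -0.1, 0.5]
finger_gap: -0.002
time_s: 6.93
ee_pos: [0.5835, 0.2054, 0.0243]
eef_rot: [3.142, -0.0, 0.986]
ft_force: [-0.3, -0.2, 1.3]
finger_gap: 0.002
```

```bash

python3 -m handwheel '[[[0.4,1.4,3,0],[0,0,3.3,0],[0,0,0,0],[0,0,0,0],[0,0,0,0],[0,0,0,0],[0,0,0,0]]]' 1 20
python3 - <<'E'
from cell import bot
import cv2,numpy as np
o=bot.get_obs();print(o['ee_pos'],o['eef_rot'])
for n in ('wrist','scene','top'):
    c=bot.get_calibration(n);p,d=bot.camera(n);np.savez(f'{n}5.npz',p=p,d=d,ee=o['ee_pos'],rot=o['eef_rot'],**c)
    if n=='wrist': cv2.imwrite(f'pics/{n}5.png',cv2.resize(p[170:320,220:400],None,fx=4,fy=4,interpolation=cv2.INTER_CUBIC))
    elif n=='scene': cv2.imwrite(f'pics/{n}5.png',cv2.resize(p[150:300,230:410],None,fx=4,fy=4,interpolation=cv2.INTER_CUBIC))
    else: cv2.imwrite(f'pics/{n}5.png',p)
E
```

```text
time_s: 7.52
ee_pos: [0.585, 0.205, 0.0181]
eef_rot: [3.141, -0.0, 0.986]
ft_force: [-0.2, 0.0, -0.1]
finger_gap: 0.003
[0.58498699 0.20501442 0.01807191] [ 3.14146742e+00 -1.46218197e-04  9.85860260e-01]
```

View pics/wrist5.png

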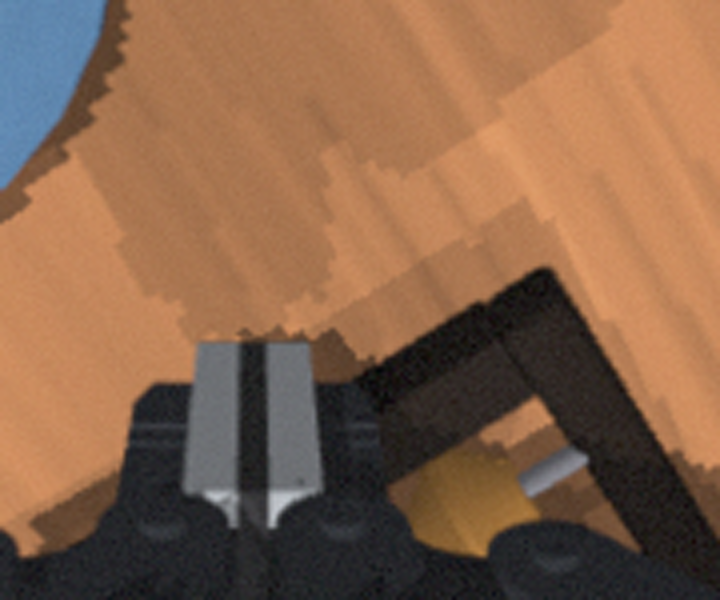

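View pics/scene5.png

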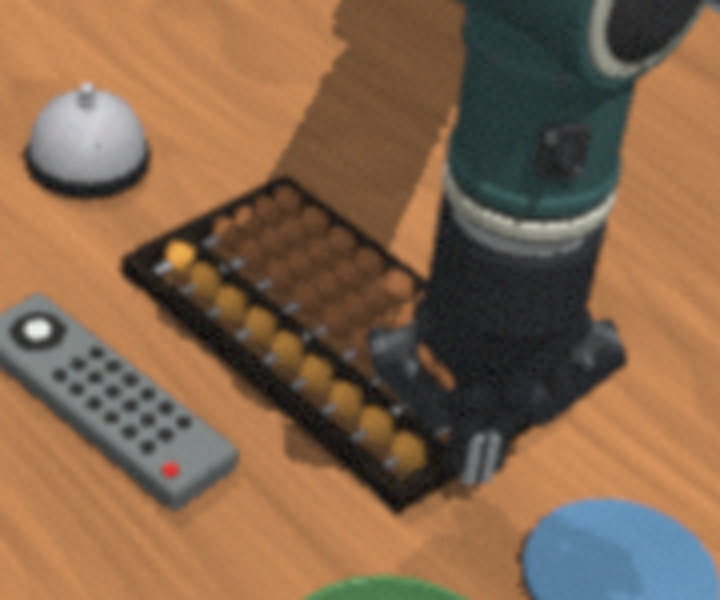

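```bash
python3 - <<'E'
from h import *
f=np.load('wrist5.npz');p=f['p'];K=f['camera_matrix'];T=f['extrinsics']
ct=fcast((298,255.75),K,T,.018)[0]; ct2=fcast((269.2,255.75),K,T,.018)[0]; fc=fcast((356.5,237),K,T,.015)[0]
th=.021;M=np.array([[np.cos(th),np.sin(th)],[-np.sin(th),np.cos(th)]])
print(ct,ct2,fc,'far-left corner expected',np.array([.5613,.0745])+M.T@[.065,.118])
print('tip corner in soroban via image', M@(ct-fc)[:2]*1000+[65,118], M@(ct2-fc)[:2]*1000+[65,118])
t=f['ee'][:2];print('kin tcp',M@(t-[.5613,.0745])*1000)
a=.98586;tx=np.array([np.cos(a),np.sin(a)]);ty=np.array([np.sin(a),-np.cos(a)])
for s in(1,-1):print('kin corner',M@(t+.011*tx+s*.0066*ty-[.5613,.0745])*1000)
o=ortho(p,K,T,.015,.5,.66,.06,.24);cv2.imwrite('pics/ortho5.png',cv2.resize(o,None,fx=2,fy=2))
E
```

```text
[0.59526031 0.2078189  0.018     ] [0.58365004 0.21550043 0.018     ] [0.62390227 0.19890207 0.015     ] far-left corner expected [0.62380785 0.19383888]
tip corner in soroban via image [ 36.55159913 127.5163091 ] [ 25.10518245 135.43994321]
kin tcp [ 26.42236942 129.98825313]
kin corner [ 38.11221761 135.2710033 ]
kin corner [ 27.2622243  142.78882514]
```

View pics/ortho5.png

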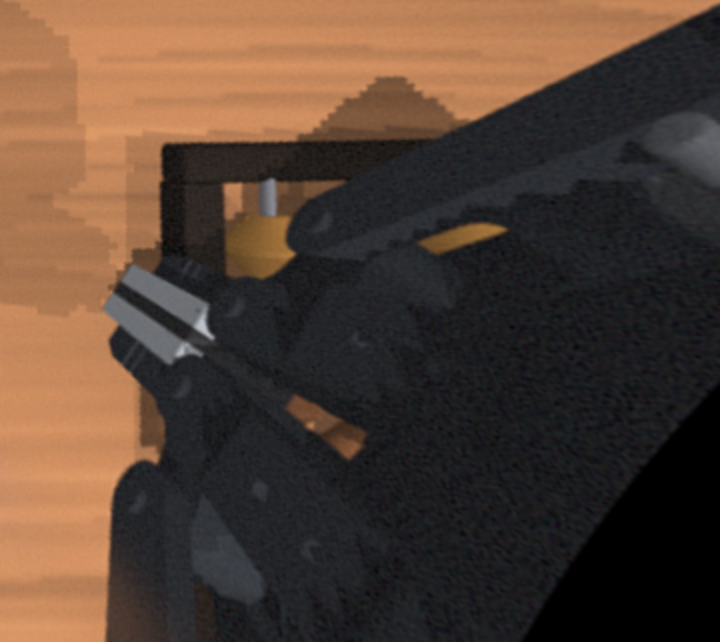

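```bash

python3 -m handwheel '[[[-4.11,2.85,0,0],[-4.11,2.85,0,0],[-4.11,2.85,0,0],[-4.11,2.85,0,0],[-4.11,2.85,0,0],[0,0,0,0],[0,0,0,0]]]' 1 20
python3 -m handwheel '[[[-4.11,2.85,0,0],[-4.11,2.85,0,0],[-4.11,2.85,0,0],[-4.11,2.85,0,0],[-4.11,2.85,0,0],[0,0,0,0],[0,0,0,0]]]' 1 20
python3 - <<'E'
from cell import bot
import cv2,numpy as np
o=bot.get_obs();print(o['ee_pos'],o['eef_rot'])
th=.021;M=np.array([[np.cos(th),np.sin(th)],[-np.sin(th),np.cos(th)]]);print(M@(o['ee_pos'][:2]-[.5613,.0745])*1000)
for n in ('wrist','scene'):
    c=bot.get_calibration(n);p,d=bot.camera(n);np.savez(f'{n}6.npz',p=p,d=d,ee=o['ee_pos'],rot=o['eef_rot'],**c)
    if n=='wrist': cv2.imwrite(f'pics/{n}6.png',cv2.resize(p[170:320,220:400],None,fx=4,fy=4,interpolation=cv2.INTER_CUBIC))
    elif n=='scene': cv2.imwrite(f'pics/{n}6.png',cv2.resize(p[180:290,250:390],None,fx=5,fy=5,interpolation=cv2.INTER_CUBIC))
E
```

```text
time_s: 8.25
ee_pos: [0.5856, 0.1794, 0.0181]
eef_rot: [3.142, -0.0, 0.985]
ft_force: [0.0, 0.4, -0.7]
finger_gap: 0.003
time_s: 8.83
ee_pos: [0.5861, 0.1543, 0.018]
eef_rot: [3.141, 0.0, 0.985]
ft_force: [-0.9, 0.5, -0.0]
finger_gap: -0.001
[0.58610843 0.15434933 0.01804148] [3.14141801e+00 1.89290639e-05 9.84817822e-01]
[26.47966927 79.3107827 ]
```

View pics/wrist6.png

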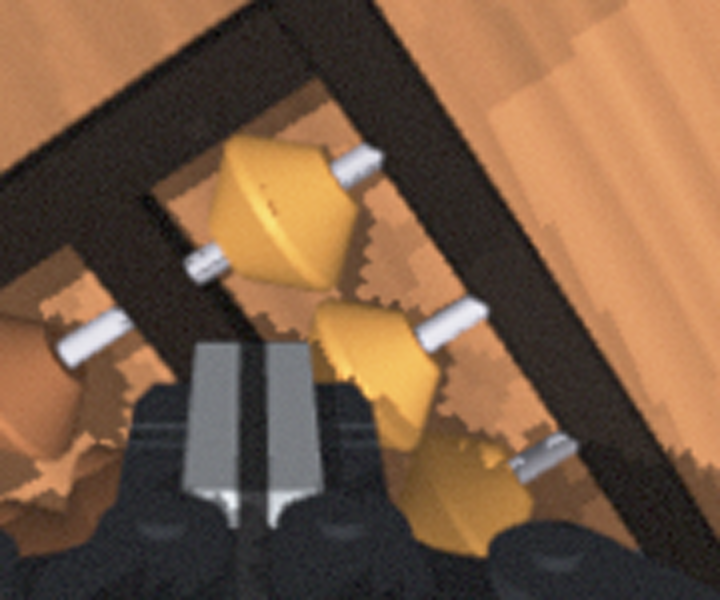

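View pics/scene6.png

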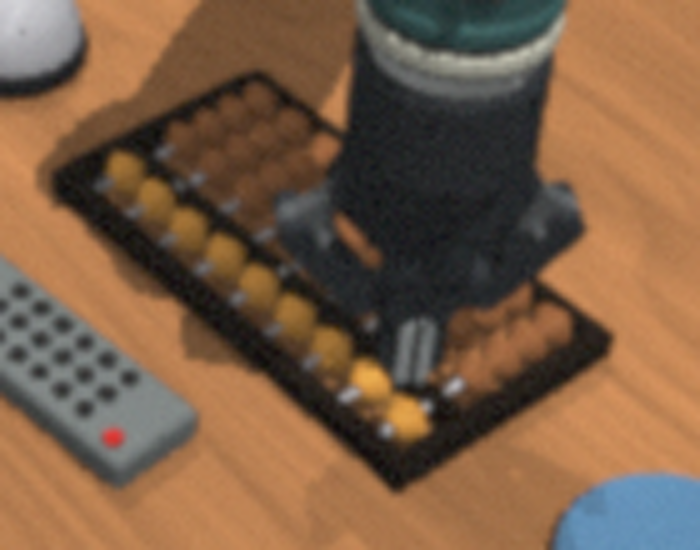

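```bash
python3 - <<'E'
from h import *
f=np.load('wrist6.npz');p=f['p'];K=f['camera_matrix'];T=f['extrinsics']
o=ortho(p,K,T,.015,.56,.64,.11,.21,.00025)
o=cv2.resize(o,None,fx=2,fy=2)
for i in range(0,800,80): 
    cv2.line(o,(i,0),(i,6),(255,255,255),1); cv2.line(o,(0,i),(6,i),(255,255,255),1)
cv2.imwrite('pics/ortho6.png',o)
E
```

```text
(no output)
```

View pics/ortho6.png

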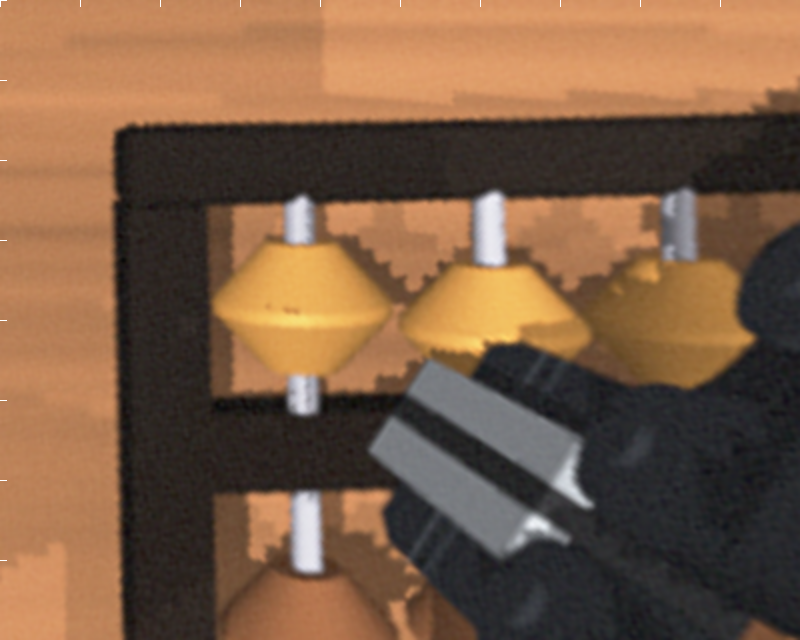

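Bead 1 moved only about 4.8 mm: its rear gap is about 5 mm (rows 200–240 in the rectified view), and it needs at least 7 mm. The sweep line has to sit about 4.5 mm nearer the top rail. I'll back out low, without lifting, and sweep again.

```bash

python3 -m handwheel '[[[-1.71,-2.47,0,0],[0,0,0,0],[4.11,-2.85,0,0],[4.11,-2.85,0,0],[8.22,-5.7,0,0],[8.22,-5.7,0,0],[8.22,-5.7,0,0],[8.22,-5.7,0,0],[0,0,0,0],[0,0,0,0]]]' 1 20
python3 -m handwheel '[[[2.13,3.08,0,0],[2.14,3.09,0,0],[0,0,0,0],[0,0,0,0],[0,0,0,0],[0,0,0,0]]]' 1 20
python3 - <<'E'
from cell import bot
import cv2,numpy as np
o=bot.get_obs()
th=.021;M=np.array([[np.cos(th),np.sin(th)],[-np.sin(th),np.cos(th)]]);print(M@(o['ee_pos'][:2]-[.5613,.0745])*1000)
E
```

```text
time_s: 9.77
ee_pos: [0.5816, 0.2062, 0.0179]
eef_rot: [-3.142, -0.0, 0.988]
ft_force: [0.2, -0.3, 0.3]
finger_gap: 0.0
time_s: 10.27
ee_pos: [0.5894, 0.2048, 0.018]
eef_rot: [-3.141, 0.0, 0.985]
ft_force: [0.4, -0.5, -0.1]
finger_gap: 0.002
[ 30.79017936 129.63603964]
```

```bash

python3 -m handwheel '[[[-4.11,2.85,0,0],[-4.11,2.85,0,0],[-4.11,2.85,0,0],[-4.11,2.85,0,0],[-4.11,2.85,0,0],[-4.11,2.85,0,0],[-4.11,2.85,0,0],[-4.11,2.85,0,0],[-4.11,2.85,0,0],[0,0,0,0]]]' 1 20
python3 -m handwheel '[[[0,0,0,0],[0,0,0,0]]]' 1 20
cat > look.py <<'E'
import sys
from cell import bot
from h import *
k=sys.argv[1]
o=bot.get_obs()
th=.021;M=np.array([[np.cos(th),np.sin(th)],[-np.sin(th),np.cos(th)]]);print(M@(o['ee_pos'][:2]-[.5613,.0745])*1000)
c=bot.get_calibration('wrist');p,d=bot.camera('wrist')
y=o['ee_pos'][1]
q=ortho(p,c['camera_matrix'],c['extrinsics'],.015,.56,.64,y-.045,y+.055,.00025)
cv2.imwrite(f'pics/o{k}.png',cv2.resize(q,None,fx=2,fy=2))
E
python3 look.py 7
```

```text
time_s: 11.1
ee_pos: [0.5905, 0.1584, 0.0181]
eef_rot: [3.141, 0.001, 0.984]
ft_force: [-0.0, 0.3, -0.1]
finger_gap: -0.004
time_s: 11.27
ee_pos: [0.5904, 0.1602, 0.018]
eef_rot: [-3.142, -0.0, 0.986]
ft_force: [-0.4, 0.0, 0.0]
finger_gap: 0.001
[30.91040623 85.09338146]
```

View pics/o7.png

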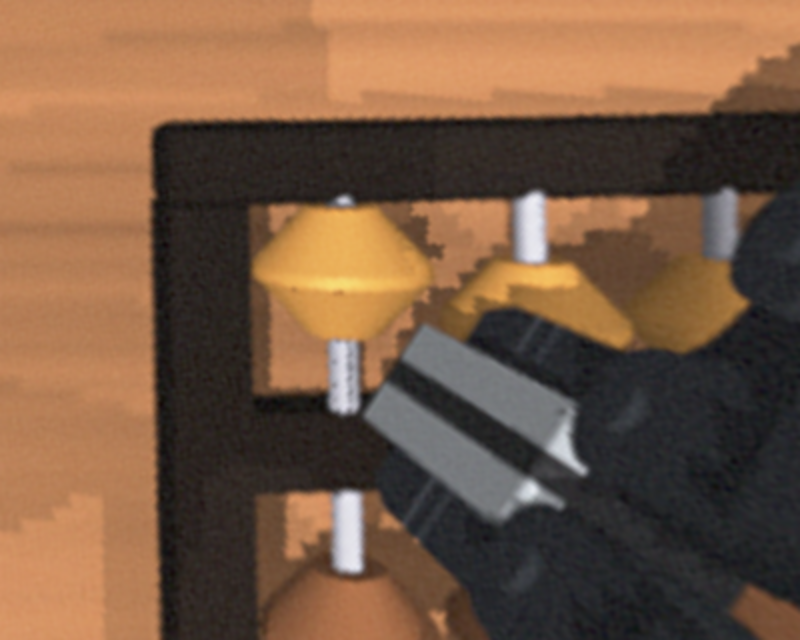

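Bead 1 is now almost on the rail: its rear gap is about 1 mm, so it has moved about 9 mm. I'll continue along the same line.

```bash

python3 -m handwheel '[[[-4.11,2.85,0,0],[-4.11,2.85,0,0],[-4.11,2.85,0,0],[-4.11,2.85,0,0],[-4.11,2.85,0,0],[-4.11,2.85,0,0],[-4.11,2.85,0,0],[-4.11,2.85,0,0],[-4.11,2.85,0,0],[0,0,0,0]]]' 1 20
python3 look.py 8
```

```text
time_s: 12.15
ee_pos: [0.5915, 0.1131, 0.0181]
eef_rot: [3.141, 0.001, 0.984]
ft_force: [0.6, -0.4, -0.0]
finger_gap: -0.002
[30.98539666 37.93978765]
```

View pics/o8.png

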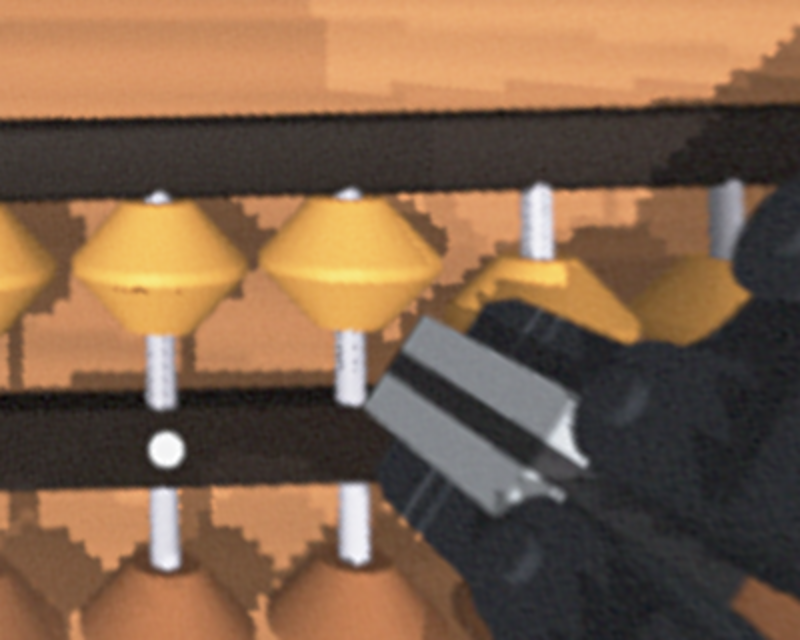

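Beads 2 and 3 are also up, each with a gap under 1 mm, and the frame hasn't shifted. I'll keep going.

```bash

python3 -m handwheel '[[[-4.11,2.85,0,0],[-4.11,2.85,0,0],[-4.11,2.85,0,0],[-4.11,2.85,0,0],[-4.11,2.85,0,0],[-4.11,2.85,0,0],[-4.11,2.85,0,0],[-4.11,2.85,0,0],[-4.11,2.85,0,0],[-4.11,2.85,0,0]]]' 1 20
python3 look.py 9
```

```text
time_s: 13.03
ee_pos: [0.5924, 0.0643, 0.018]
eef_rot: [3.141, 0.0, 0.986]
ft_force: [-1.4, 0.5, -0.0]
finger_gap: 0.001
[ 30.92167573 -10.89561258]
```

View pics/o9.png

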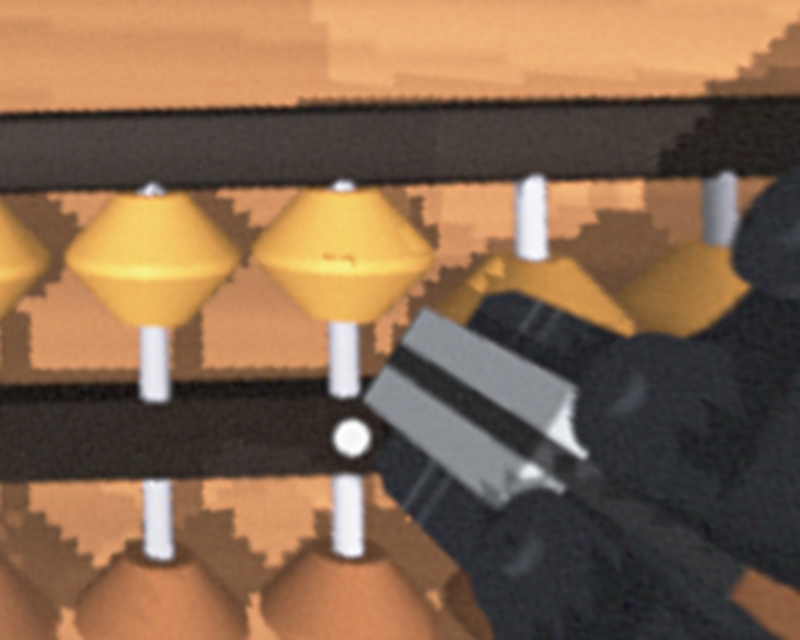

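Beads 4 and 5 are up, and the lower beads haven't moved. I'll continue to the right end.

```bash

python3 -m handwheel '[[[-4.11,2.85,0,0],[-4.11,2.85,0,0],[-4.11,2.85,0,0],[-4.11,2.85,0,0],[-4.11,2.85,0,0],[-4.11,2.85,0,0],[-4.11,2.85,0,0],[-4.11,2.85,0,0],[-4.11,2.85,0,0],[-4.11,2.85,0,0]]]' 1 20
python3 -m handwheel '[[[-4.11,2.85,0,0],[-4.11,2.85,0,0],[-4.11,2.85,0,0],[-4.11,2.85,0,0],[-4.11,2.85,0,0],[-4.11,2.85,0,0],[-4.11,2.85,0,0],[-4.11,2.85,0,0],[-4.11,2.85,0,0],[0,0,0,0]]]' 1 20
python3 look.py 10
```

```text
time_s: 13.92
ee_pos: [0.5935, 0.0143, 0.018]
eef_rot: [3.141, 0.0, 0.986]
ft_force: [0.1, 0.8, 1.3]
finger_gap: -0.006
time_s: 14.75
ee_pos: [0.5945, -0.0319, 0.0181]
eef_rot: [3.141, 0.001, 0.984]
ft_force: [-0.6, 0.1, 0.4]
finger_gap: -0.0
[  30.93324068 -107.07928522]
```

View pics/o10.png

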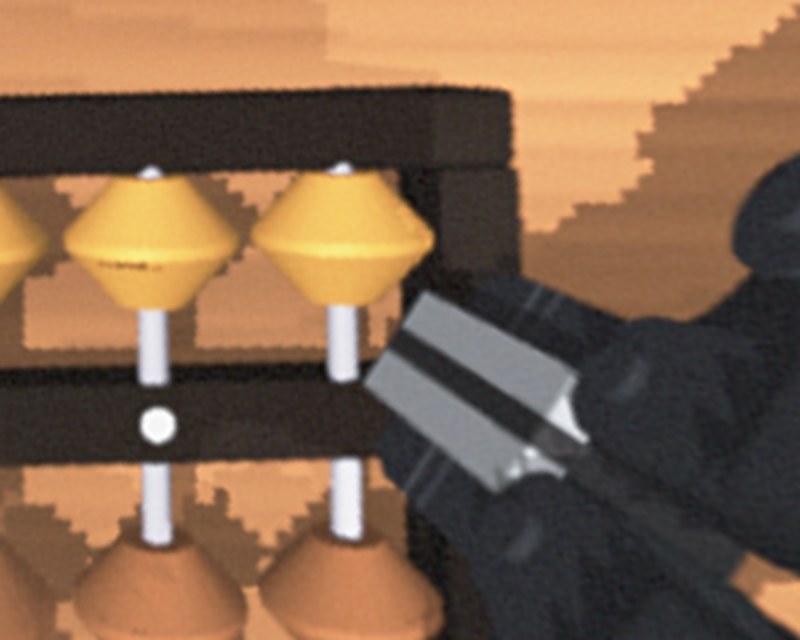

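Bead 9 is up. I'll step clear, lift, and check the whole soroban.

```bash

python3 -m handwheel '[[[-3,-1,0,0],[0,0,-15,0],[0,0,-25,0],[0,0,-35,0],[0,0,-35,0],[0,0,-35,0],[0,0,-35,0],[0,0,-20,0],[0,0,0,0],[0,0,0,0]]]' 1 20
python3 -m handwheel '[[[-15,-30,0,0],[-15,-30,0,0],[0,-30,0,0],[0,0,0,0],[0,0,0,0],[0,0,0,0],[0,0,0,0]]]' 1 20
python3 - <<'E'
from cell import bot
from h import *
c=bot.get_calibration('wrist');p,d=bot.camera('wrist');K,T=c['camera_matrix'],c['extrinsics']
cv2.imwrite('pics/w11.png',p)
o=ortho(p,K,T,.015,.48,.66,-.07,.22)
m=(o.max(2)<60).astype(np.uint8)*255
m=cv2.morphologyEx(m,cv2.MORPH_OPEN,np.ones((5,5)))
cs,_=cv2.findContours(m,0,2);cc=max(cs,key=cv2.contourArea);r=cv2.minAreaRect(cv2.convexHull(cc))
print(r,'ctr',.66-r[0][1]*.0005,.22-r[0][0]*.0005)
cv2.imwrite('pics/o11.png',o)
p,d=bot.camera('top');cv2.imwrite('pics/t11.png',p)
E
```

```text
time_s: 15.63
ee_pos: [0.5923, -0.0315, 0.2191]
eef_rot: [3.14, -0.002, 0.987]
ft_force: [0.1, -0.2, 0.9]
finger_gap: -0.0
time_s: 16.22
ee_pos: [0.5009, -0.0075, 0.2175]
eef_rot: [3.141, 0.001, 0.986]
ft_force: [-0.7, -0.8, 0.5]
finger_gap: -0.002
((262.1258850097656, 161.42738342285156), (576.16845703125, 285.257568359375), 10.98549747467041) ctr 0.5792863082885742 0.08893705749511718
```

View pics/o11.png

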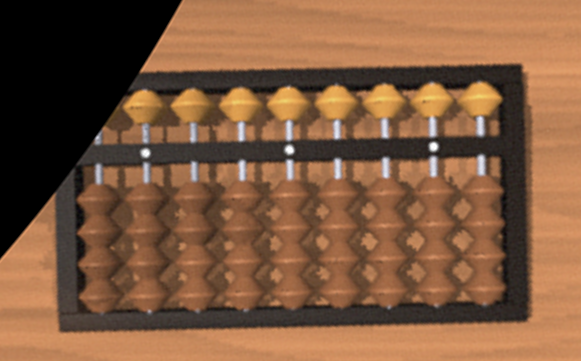

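View pics/t11.png

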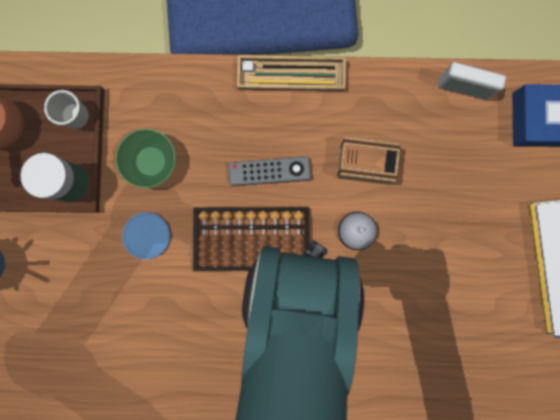

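In the top view all nine amber beads lie at row ~215 by the rail, bead 1 included at (203,215). The frame and the other objects are where they started.

```bash
python3 -c "
from cell import bot
print(bot.job_done())"
```

```text
the job is handed in; nothing more can be done
None
```

All nine upper beads are up at the top rail, and I handed the job in at about 16 s. It took a false start on bead 1 before the full sweep.

- **False start:** the first pass pushed bead 1 only about 4.8 mm, because the tip's trailing corner reached about 4 mm less far than I had worked out. I stopped before clearing bead 2, though bead 2 had been nudged 1–2 mm. I backed out to the left at the same low height, moved the line about 4.5 mm towards the rail, and swept again. It was therefore not strictly one single pass.
- **Sweep:** the second pass ran from the left end to the right end without lifting. The shut fingertips were about 18 mm above the table and slanted about 35°. I paused twice on the way to look.
- **Beads:** in the close-ups, the upper beads I could see stood within about 1 mm of the rail. Beads 6 and 7 showed only in the final views, where they line up with the rest. The lower beads had not moved.
- **Soroban and other objects:** neither the frame nor the other things on the table had visibly moved. The wrist force read at the end of each move was never above about 1.5 N.
- **Check that failed:** my last automatic frame fit was invalid because the left end of the soroban was cut off in the wrist view. I confirmed bead 1 from its earlier close-up and the final top view, and the frame position by eye in the final wrist and top views.

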